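# Shift the feed selector through its L-shaped gate

## Task

Engage the feed on the selector box: with the fingertips, push the black pin gently along the slot to the corner, then round the corner and along the second leg until it is fully home at the green end. Push only: do not grip, squeeze or lift the pin, and leave the brass collar and everything else on the bench where they are.

Things in the scene. Friction and masses are not known exactly. Their poses are not given: they have to be found in the camera images.
- gate: Feed selector box, pale blue-green, 180 x 180 mm, bolted down. Origin: centre of underside. Aluminium top plate 75 mm up, with an L-shaped slot 20 mm wide. First leg: along the box's +x from a red patch (pin axis stops at x -45, y -30 mm) to the corner (x 35, y -30). Second leg: along its +y from there to a green patch. Shaft stub 30 mm long on the -y side, 30 mm up.
- pin: Selector pin: steel stem 16 mm thick in the slot (2 mm play each side), black round sleeve 24 mm across from 4 to 46 mm above the plate, orange dot on top; about 0.3 kg. Foot disc caught under the plate: it can slide, turn, rise 6 mm, lean 5 degrees. No spring: a few newtons slide it and it stays. Origin: on its axis at plate-top height. Starts in the first leg, 35 to 79 mm before the corner.
- gate_corner (a point): Centre of the slot's corner, at the height of the plate's top (75 mm); axes as the box's. The outer wall of the corner stops the pin 2 mm past this point.
- gate_end (a point): Where the pin's axis stands when it is against the stop at the green end of the second leg, 75 mm from the corner, at the height of the plate's top; axes as the box's: +y points along the second leg into the stop.
- collar: Loose brass collar, 36 mm across, 25 mm high, 18 mm bore, lying on the plate in the quarter enclosed by the L. Origin: centre of its underside.
- spindle: Loose dark turned steel spindle, upright, 64 mm across, 100 mm high. Origin: centre of its underside.
- gear_shaft: Loose steel gear on a stub shaft, upright, 80 mm across, 92 mm high. Origin: centre of its underside.
- bars: Strapped stack of aluminium flat bars, 150 x 73 x 29 mm, long side along its x. Origin: centre of its underside.
- tape: Loose roll of black tape lying flat, 70 mm across, 24 mm high. Origin: centre of its underside.
- screwdriver: Loose red-handled screwdriver lying along its x. Origin: under the middle of it.
- mug: Loose white mug, 76 mm across, 92 mm high, handle at its +y. Origin: centre of its underside.
- caliper: Loose digital caliper lying flat, 150 mm long along its x, jaws to its -y. Origin: centre of its underside.
Not all that is in view belongs to the job. What is shaped like the pin but blue or turquoise is not meant.

How it is judged:
By the outcome, as a careful person would: the job done as asked, in the order asked, and still so for the second after the job is handed in, with the robot touching nothing.
It also fails if it takes over 51 s, if anything falls off the work surface, if the arm or the gripper's body presses on something with over 40 N, if the wrist force passes 120 N, or if a joint passes its speed limit or range.

## Robot

A 7-joint arm with a two-finger parallel gripper is mounted at the origin on the work surface. World frame = base frame: x ahead of the robot, y to its left, z up, the work surface at z = 0. Lengths are in m, angles in rad, forces in N, time in s.
With the tool pointing down it reaches from about 0.425 to 0.925 m from the base axis. Payload 6.8 kg.
Tool frame: the origin (TCP) lies between the finger pads; the fingertips stand 17 mm ahead of it and the grasp point (between the pads) lies 2 mm behind it; z points along the fingers, y is the direction in which the jaws open and shut (so a half turn about z gives the same grasp; the last joint's range is limited). The gripper opens to 85 mm and grips with 20 to 120 N. Pads are 22 mm wide; open, the fingers measure 114 mm over their backs; the gripper's body (76 mm by 85 mm) begins 54 mm behind the grasp point. The pads swing forward as they close: fully open they stand 13 mm farther back than shut.
Start: joints at [1.137, 0.477, 0.022, 1.555, -0.011, 1.109, -0.083], TCP at [0.216, -0.64, 0.248] pointing down, gripper open.
Joint ranges: [-2.96, 2.96], [-0.34, 2.1], [-1.41, 1.46], [0.24, 2.44], [-1.37, 4.51], [0.17, 1.92], [-2.96, 2.96]. Speed limits (rad/s): [2.39, 2.39, 3.14, 3.14, 3.14, 3.14, 3.14].

## Interface

Orientations are given as a unit quaternion [w, x, y, z].
In Python, from station import bot gives the robot as it stands. The module is installed in compiled form; this text tells all that it offers.
- The arm moves only by the tool carry_out, never from a script. Its argument "moves" is a list of rows, each a list of 3 entries, a list of its own where there are three numbers: the turn, a rotation vector about the tool's x, y, z in degrees, then the shift along the tool's x, y, z in cm, then the finger opening in cm, from 0 to 8.54. A call has 1 to 5 rows; each row is the pose to reach, as a shift and turn from the pose commanded when the call began, along the tool's axes at that moment; what a row does not reach only later rows make up. A row lasts 1/8 s, in which the tool goes at most 62.5 mm and 10.7 degrees, less where a joint would pass 70% of its speed; a pose out of reach is approached as far as the arm can. A call with a gripper value outside its range is refused whole. The fingers move at their own pace and stop on an object; "newtons" is the grip in N (left out, the last holds). Time passes only in rows, so rows that repeat a pose let the fingers close. It gives the time, the measured TCP pose, the force and the opening at its end, in the units of the state.
- bot.get_obs(): the state, without advancing time (a new reading comes with each control period).
- bot.read_camera(name): name is "scene" or "top"; returns the picture (480x640x3 uint8, red, green, blue); there is no depth.
- bot.camera_info(name): a dict with "vertical_fov" (degrees; the focal length in pixels is half the picture's height over the tangent of half this angle, whatever the lens; pixels are square), "cx", "cy" (the principal point, pixels), "position" and "attitude" of the camera in the world. Camera axes: x right, y up, looking along -z (the intrinsics and any distortion apply to the point x, -y, -z); pixel columns grow to the right and rows downward; lengths in m; the calibration is good to about 2 mm. A picture is of the moment at which its call begins. camera_info takes no time and is no camera call.
- bot.hand_in(): hands the job in, once; it reports no verdict.
Trained networks look in the newest picture that a camera, given by its name, has taken for a name from the list of things; names that differ only in an ending like _2 or _b are one class to them, and where a whole thing is asked for, a point or a joint stands for the part that bears it (a point fixed in the world has none). Each returns a list of dicts, best first, with "score" (0 to 1); they miss things now and then, are a little off and sometimes report something else, mostly with a low value. They report only what shows in the picture. A call takes as long as a camera call. They do not tell look-alikes from the thing itself.
- bot.silhouettes(label, camera): "region" (480x640 bool, what is visible of it) and "location" ([column, row] in pixels, amid what is visible of it).
The state is a dict: "t": time; "q": joint angles; "joint_vel": joint speeds; "joint_torque": joint torques, N m; "eef_pos": TCP position; "tool_rot": TCP orientation; "contact_force": force on the tool from outside, world axes, zero at the start; "torque": the same for the moment, N m; "gripper_width": opening from 0.0 (shut) to 1.0 (fully open).
Only numpy, scipy, OpenCV 4.12 (cv2) and the standard library are available. Lean on these libraries where they do the work, as an engineer would, in place of code of your own. Each camera call takes 0.05 s, during which the arm holds its last target. There are 200 camera calls.

## Working session

There is one attempt and no reset: what is moved stays moved. The work goes in short steps, Python scripts to look and compute and a tool call to move; the robot and the scene stay as the last step left them, time stands still between calls to the robot, and variables do not carry over. Pictures are saved under pics/ and viewed, about 8 in all and at most 12, crops included, and the job is handed in when it is done.

Besides the shell and the picture viewer there is one more tool, called after "Emit:" by a JSON object that holds its "name" and its "arguments". carry_out: Moves the arm, as the interface text tells. Its arguments: {"type":"object","properties":{"moves":{"type":"array"},"newtons":{"type":"number"}},"required":["moves"]}

```bash
mkdir -p pics; ls
python3 - <<'E'
from station import bot
import cv2
o=bot.get_obs();print({k:(v if not hasattr(v,'round') else v) for k,v in o.items()})
for n in("scene","top"):
    im=bot.read_camera(n);cv2.imwrite(f"pics/{n}0.png",im[:,:,::-1]);print(n,bot.camera_info(n))
    for l in("gate","pin","collar"):
        for r in bot.silhouettes(l,n): print(n,l,r["score"],r["location"],r["region"].sum())
E
```

```text
pics
{'t': 0.0, 'q': array([ 1.13688821,  0.47780436,  0.02233121,  1.55645079, -0.01150423,
        1.1093157 , -0.08311334]), 'joint_vel': array([ 5.55826803e-04,  7.45112510e-04, -1.12481401e-03,  1.28177658e-03,
       -9.93099115e-04, -1.41324262e-04, -2.46779215e-05]), 'joint_torque': array([-8.51569657e-04, -5.96450114e+01,  1.60730269e+00, -2.81194085e+01,
        1.25252159e-02,  9.22719715e-03, -3.54799454e-05]), 'eef_pos': array([ 0.2158625 , -0.63895489,  0.24732295]), 'tool_rot': array([-9.00016113e-04,  9.86758897e-01,  1.62191316e-01, -2.13949762e-04]), 'contact_force': array([-0.32332265, -0.28847047, -0.30098533]), 'torque': array([-0.03104018,  0.02431532,  0.02927096]), 'gripper_width': 1.0017535965219841}
scene {'vertical_fov': 51.074693862110436, 'cx': 319.65790513251005, 'cy': 238.13404744672127, 'position': array([1.05425207, 0.80712814, 0.67683081]), 'attitude': array([0.21805427, 0.12533691, 0.4653341 , 0.84865021])}
scene gate 0.9 [359.9, 265.5] 6349
scene gate 0.3 [512.9, 342.1] 1862
scene pin 0.85 [416.5, 310.5] 714
scene pin 0.78 [376.9, 241.8] 261
scene collar 0.85 [348.8, 263.8] 270
top {'vertical_fov': 51.395239538932756, 'cx': 317.4389397006305, 'cy': 238.3575142126005, 'position': array([0.3260698 , 0.01607907, 1.25125576]), 'attitude': array([-0.65030168, -0.06814655,  0.07875139,  0.75250382])}
top gate 0.82 [291.5, 264.0] 5579
top pin 0.84 [337.7, 321.7] 526
top pin 0.8 [226.5, 290.9] 524
top pin 0.78 [283.9, 272.7] 235
top collar 0.43 [257.6, 240.4] 188
```

View pics/scene0.png

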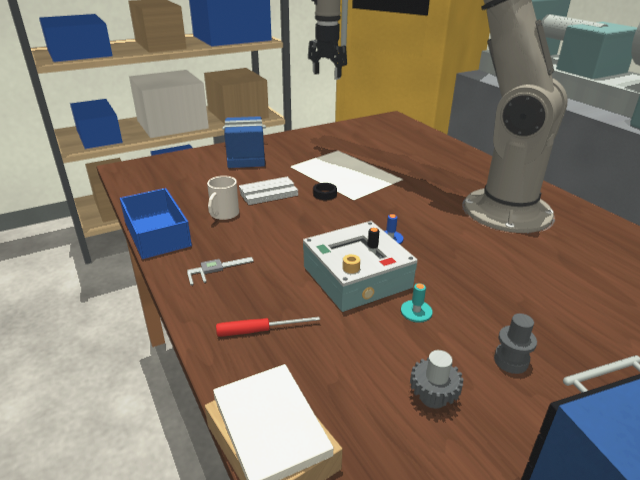

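View pics/top0.png

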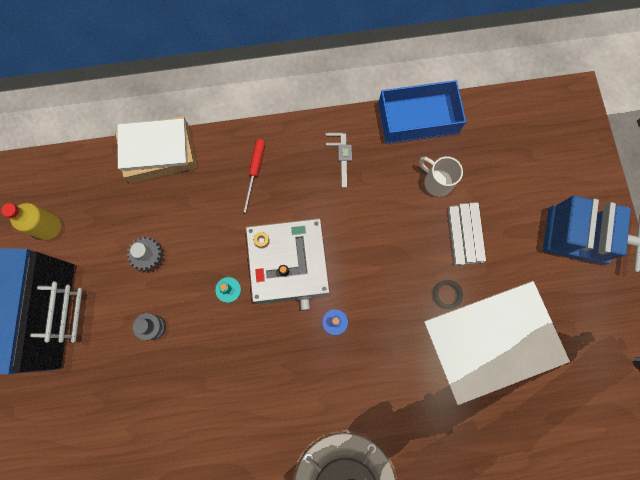

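Candidates that look like the pin: black at top (283,270)/scene (374,237), in the slot; turquoise at top (228,290)/scene (418,298); blue at top (335,322)/scene (391,225). I choose the black one in the slot. Red patch is at top (260,275), green at (298,230), collar at (261,240).

```bash
cat > h.py <<'E'
import numpy as np, cv2
from scipy.spatial.transform import Rotation as R
from station import bot
def cam(n):
    c=bot.camera_info(n); q=c["attitude"]; return c["position"],R.from_quat(np.roll(q,-1)).as_matrix(),240/np.tan(np.radians(c["vertical_fov"]/2)),c["cx"],c["cy"]
def ray(n,u,v,z):
    p,M,f,cx,cy=cam(n); d=M@np.array([(u-cx)/f,-(v-cy)/f,-1]); return p+d*(z-p[2])/d[2]
def proj(n,X):
    p,M,f,cx,cy=cam(n); c=(np.asarray(X)-p)@M; return np.stack([cx+f*c[...,0]/-c[...,2],cy-f*c[...,1]/-c[...,2]],-1)
def blob(n,im,box,lo,hi):
    x0,y0,x1,y1=box; h=cv2.cvtColor(im[y0:y1,x0:x1],cv2.COLOR_RGB2HSV); m=cv2.inRange(h,lo,hi)
    k,_,s,c=cv2.connectedComponentsWithStats(m); i=1+s[1:,4].argmax(); return c[i]+[x0,y0],s[i,4],m
E
python3 - <<'E'
from h import *
for n,b in(("top",(235,205,340,320)),("scene",(290,200,430,310))):
    im=bot.read_camera(n)
    for nm,lo,hi,z in(("red",(0,150,120),(5,255,255),.0755),("green",(60,80,40),(85,255,200),.0755),("dot",(8,150,150),(16,255,255),.121),("brass",(17,100,100),(30,255,255),.1)):
        try:
            c,a,_=blob(n,im,b,lo,hi); print(n,nm,c.round(1),a,ray(n,*c,z).round(4))
        except Exception as e: print(n,nm,e)
    x0,y0,x1,y1=b; h=cv2.cvtColor(im,cv2.COLOR_RGB2HSV); m=np.zeros((480,640),np.uint8)
    m[y0:y1,x0:x1]=cv2.inRange(h,(0,0,150),(180,45,255))[y0:y1,x0:x1]
    cs,_=cv2.findContours(m,0,2); c=max(cs,key=cv2.contourArea)
    W=np.array([ray(n,*p,.075)[:2] for p in cv2.convexHull(c)[:,0]],np.float32)
    print(n,"rect",cv2.minAreaRect(W*1000))
    cv2.imwrite(f"pics/c_{n}.png",cv2.resize(im[y0:y1,x0:x1,::-1],None,fx=5,fy=5,interpolation=2))
E
python3 -c "
import cv2,numpy as np
a=cv2.imread('pics/c_top.png');b=cv2.imread('pics/c_scene.png');print(a.shape,b.shape)"
```

```text
top red [259.4 274.6] 92 [0.5054 0.1291 0.0755]
top green [297.2 229.5] 74 [0.6011 0.0254 0.0755]
top dot [282.7 269. ] 23 [0.5036 0.0705 0.121 ]
top brass [261.  239.4] 147 [0.5842 0.1131 0.1   ]
top rect ((532.8651123046875, 60.17837905883789), (180.61172485351562, 180.6539306640625), 88.4134292602539)
scene red [387.3 261.1] 62 [0.5064 0.1268 0.0755]
scene green [322.9 248.6] 54 [0.6018 0.022  0.0755]
scene dot [373.6 229.3] 21 [0.5045 0.0679 0.121 ]
scene brass [351.  263.4] 272 [0.5973 0.1268 0.1   ]
scene rect ((534.2979125976562, 58.26285171508789), (183.4470672607422, 183.3213653564453), 88.57781982421875)
(575, 525, 3) (550, 700, 3)
```

View pics/c_top.png

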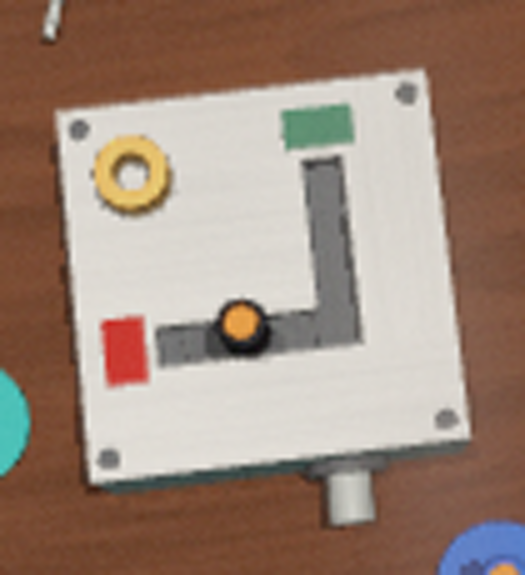

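The crop shows the black pin with its orange dot in the first leg, about 44 mm before the corner. The collar is at upper left, well clear of both legs. The fitted box centre is (0.5335, 0.059) with its x axis at -91.6°. The patches, pin line and 180 mm size all agree with that fit.

```bash
cat >> h.py <<'E'
C=np.array([.5335,.0592]); A=np.radians(-91.55); ux=np.array([np.cos(A),np.sin(A)]); uy=np.array([-ux[1],ux[0]])
def w(x,y,z): return np.r_[C+ux*x+uy*y,z]
def box(p): d=np.asarray(p)[:2]-C; return np.array([d@ux,d@uy])
def state():
    o=bot.get_obs(); T=R.from_quat(np.roll(o["tool_rot"],-1)); print("t",round(o["t"],2),"tcp",o["eef_pos"].round(4),"box mm",(box(o["eef_pos"])*1e3).round(1),"F",o["contact_force"].round(1),"w",round(o["gripper_width"],2)); return o,T
def go(*targets):  # world TCP targets, tool y along box x, pointing down
    o,T=state(); x=np.r_[uy,0]; z=np.r_[0,0,-1.]; G=R.from_matrix(np.c_[x,np.cross(z,x),z])
    print("rot",np.degrees((T.inv()*G).as_rotvec()).round(2))
    for t in targets: print("cm",(T.inv().apply(t-o["eef_pos"])*100).round(2))
def dot():
    for n in("top","scene"):
        im=bot.read_camera(n); c=proj(n,w(.01,0,.12))
        b=(235,205,340,320) if n=="top" else (290,180,430,310)
        try:
            p,a,_=blob(n,im,b,(8,150,150),(16,255,255)); print(n,p.round(1),a,"box mm",(box(ray(n,*p,.121))*1e3).round(1))
        except Exception as e: print(n,"no dot")
        cv2.imwrite(f"pics/{n}_{bot.get_obs()['t']:.2f}.png",im[:,:,::-1])
E
python3 -c "
from h import *
go(np.array([.55,-.25,.25]),w(-.055,-.03,.22)); print(w(-.055,-.03,.1))"
```

```text
t 0.5 tcp [ 0.216  -0.6395  0.2483] box mm [ 707.  -298.5] F [-0.5  0.3  0.3] w 1.0
rot [-0.    0.   20.21]
cm [ 44.1  -26.21  -0.17]
cm [ 51.52 -62.23   2.83]
[0.50499869 0.11499135 0.1       ]
```

Emit:
{"name": "carry_out", "arguments": {"moves": [[[0,0,10],[5,-3,0],0],[[0,0,20.2],[10,-6,0],0],[[0,0,20.2],[15,-9,0],0],[[0,0,20.2],[20,-12,0],0],[[0,0,20.2],[25,-15,0],0]], "newtons": 20}}

```text
t: 1.12
eef_pos: [0.406, -0.4159, 0.2486]
tool_rot: [0.0, 1.0, -0.013, 0.0]
contact_force: [-0.1, -0.7, 0.7]
gripper_width: 0.0
```

```bash
python3 -c "
from h import *
go(np.array([.55,-.25,.25]),w(-.055,-.03,.22))"
```

```text
t 1.12 tcp [ 0.406  -0.4159  0.2486] box mm [ 478.4 -114.6] F [-0.1 -0.7  0.7] w 0.0
rot [ 0.03 -0.03  0.01]
cm [ 13.95 -16.97  -0.14]
cm [  8.47 -53.34   2.84]
```

Emit:
{"name": "carry_out", "arguments": {"moves": [[[0,0,0],[2,-5.5,0],0],[[0,0,0],[4,-11,0],0],[[0,0,0],[6,-16.5,0],0],[[0,0,0],[7,-22,0],0],[[0,0,0],[8,-28,0],0]]}}

```text
t: 1.75
eef_pos: [0.4927, -0.1381, 0.2486]
tool_rot: [0.0, 1.0, -0.014, 0.0]
contact_force: [0.9, -0.8, 0.2]
gripper_width: 0.003
```

Emit:
{"name": "carry_out", "arguments": {"moves": [[[0,0,0],[0.5,-6,0],0],[[0,0,0],[0.5,-12,0.5],0],[[0,0,0],[0.5,-18,1],0],[[0,0,0],[0.5,-24,2],0],[[0,0,0],[0.5,-26,3],0]]}}

```text
t: 2.38
eef_pos: [0.504, 0.1249, 0.2186]
tool_rot: [-0.001, 1.0, -0.01, 0.001]
contact_force: [-0.1, -0.4, -0.4]
gripper_width: 0.002
```

```bash
python3 -c "
from h import *
go(w(-.055,-.03,.15),w(-.055,-.03,.102)); dot()"; ls pics
```

```text
t 2.38 tcp [0.504  0.1249 0.2186] box mm [-64.9 -31.3] F [-0.1 -0.4 -0.4] w 0.0
rot [-0.12 -0.06  0.35]
cm [0.11 1.   6.86]
cm [ 0.11  1.01 11.66]
top [335.5 318.7] 6 box mm [  95.3 -155.9]
scene [373.7 229.3] 22 box mm [ -7.8 -29.5]
c_scene.png
c_top.png
scene0.png
scene_2.48.png
top0.png
top_2.42.png
```

Emit:
{"name": "carry_out", "arguments": {"moves": [[[0,0,0],[0.1,0.5,3.5],0],[[0,0,0],[0.1,0.8,7],0],[[0,0,0],[0.1,0.8,9.5],0],[[0,0,0],[0.1,0.8,11.5],0],[[0,0,0],[0.1,0.8,11.5],0]]}}

```text
t: 3.1
eef_pos: [0.5045, 0.1102, 0.1025]
tool_rot: [0.001, 1.0, -0.014, -0.001]
contact_force: [-0.1, 0.0, -0.1]
gripper_width: 0.004
```

```bash
python3 -c "
from h import *
go(w(-.035,-.03,.102)); dot()
a=cv2.imread(sorted(__import__('glob').glob('pics/scene_*'))[-1])[180:310,290:450]; cv2.imwrite('pics/v1.png',cv2.resize(a,None,fx=4.5,fy=4.5,interpolation=2))"
```

```text
t 3.1 tcp [0.5045 0.1102 0.1025] box mm [-50.2 -30.4] F [-0.1  0.  -0.1] w 0.0
rot [ 0.09  0.14 -0.09]
cm [0.04 1.52 0.05]
top no dot
scene [419.7 285.5] 22 box mm [-209.9    2.2]
```

View pics/v1.png

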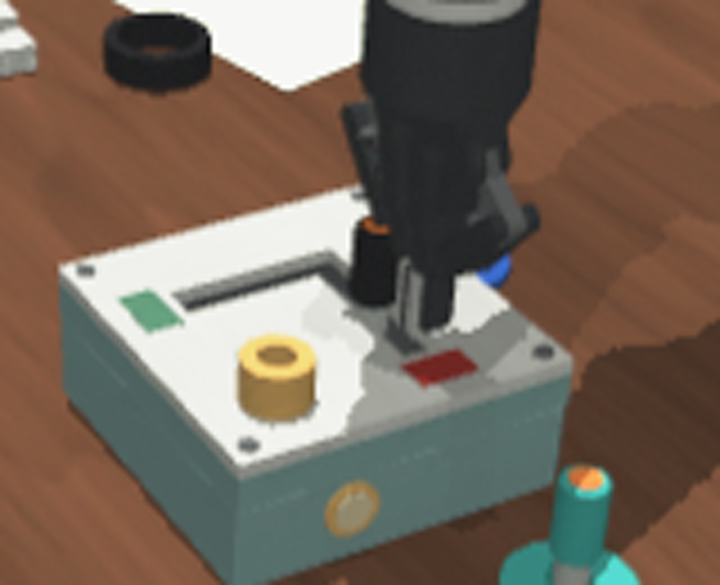

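Fingers are shut and low on the red side of the pin, at crop (430,320), with the sleeve just ahead at (375,265). The knuckles are above the pin's top, and the collar is clear. I'll approach in small rows and watch the force.

Emit:
{"name": "carry_out", "arguments": {"moves": [[[0,0,0],[0,0.3,0],0],[[0,0,0],[0,0.6,0],0],[[0,0,0],[0,0.9,0],0],[[0,0,0],[0,1.2,0],0]]}}

```text
t: 3.7
eef_pos: [0.5048, 0.0999, 0.1035]
tool_rot: [0.0, 1.0, -0.013, 0.0]
contact_force: [-0.6, 0.2, -1.0]
gripper_width: 0.002
```

Emit:
{"name": "carry_out", "arguments": {"moves": [[[0,0,0],[0,0.2,0],0],[[0,0,0],[0,0.4,0],0],[[0,0,0],[0,0.6,0],0],[[0,0,0],[0,0.8,0],0],[[0,0,0],[0,1,0],0]]}}

```text
t: 4.32
eef_pos: [0.5047, 0.0904, 0.1034]
tool_rot: [-0.0, 1.0, -0.013, 0.0]
contact_force: [0.6, 2.4, 0.6]
gripper_width: -0.004
```

```bash
python3 -c "
from h import *
go(w(.008,-.03,.102)); dot()"
```

```text
t 4.33 tcp [0.5047 0.0904 0.1034] box mm [-30.4 -29.7] F [0.6 2.4 0.6] w -0.0
rot [-0.02 -0.02  0.04]
cm [-0.04  3.84  0.14]
top no dot
scene [419.5 286.8] 6 box mm [-212.9    5. ]
```

Emit:
{"name": "carry_out", "arguments": {"moves": [[[0,0,0],[0,0.2,0],0],[[0,0,0],[0,0.5,0],0],[[0,0,0],[0,0.8,0],0],[[0,0,0],[0,1.1,0],0],[[0,0,0],[0,1.4,0],0]]}}

```text
t: 5.05
eef_pos: [0.5042, 0.0759, 0.1033]
tool_rot: [0.0, 1.0, -0.013, 0.0]
contact_force: [0.5, 2.1, 1.1]
gripper_width: -0.002
```

Emit:
{"name": "carry_out", "arguments": {"moves": [[[0,0,0],[0,0.3,0],0],[[0,0,0],[0,0.6,0],0],[[0,0,0],[0,0.9,0],0],[[0,0,0],[0,1.2,0],0],[[0,0,0],[0,1.4,0],0]]}}

```text
t: 5.68
eef_pos: [0.5037, 0.0619, 0.1033]
tool_rot: [0.0, 1.0, -0.013, -0.0]
contact_force: [-0.4, 1.4, 0.8]
gripper_width: -0.001
```

```bash
sed -i 's/(235,205,340,320) if n=="top" else (290,180,430,310)/(240,205,328,310) if n=="top" else (295,180,408,280)/' h.py; python3 -c "
from h import *
go(w(.008,-.03,.102)); dot()
a=cv2.imread(sorted(__import__('glob').glob('pics/scene_*'))[-1])[180:310,290:450]; cv2.imwrite('pics/v2.png',cv2.resize(a,None,fx=4.5,fy=4.5,interpolation=2))"
```

```text
t 5.67 tcp [0.5037 0.0619 0.1033] box mm [ -1.9 -29.8] F [-0.4  1.4  0.8] w -0.0
rot [0.01 0.01 0.01]
cm [-0.02  0.99  0.13]
top no dot
scene [363.  221.5] 2 box mm [ 30.3 -26.3]
```

View pics/v2.png

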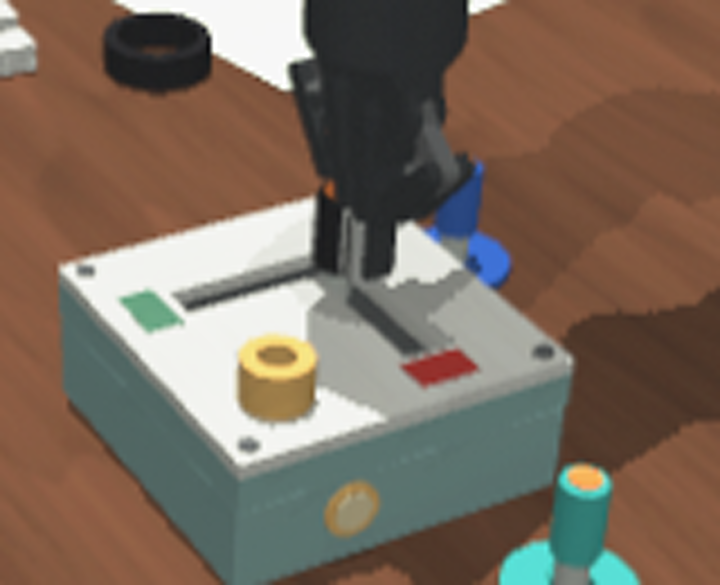

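The pin, at crop (328,235), stays upright and slides with 1–2 N. It is close to the corner, so I'll continue gently.

Emit:
{"name": "carry_out", "arguments": {"moves": [[[0,0,0],[0,0.2,0],0],[[0,0,0],[0,0.4,0],0],[[0,0,0],[0,0.6,0],0]]}}

```text
t: 6.15
eef_pos: [0.5036, 0.056, 0.1033]
tool_rot: [0.0, 1.0, -0.013, 0.0]
contact_force: [-0.3, 2.4, 0.0]
gripper_width: 0.004
```

Emit:
{"name": "carry_out", "arguments": {"moves": [[[0,0,0],[0,0.1,0],0],[[0,0,0],[0,0.2,0],0]]}}

```text
t: 6.4
eef_pos: [0.5035, 0.0541, 0.1033]
tool_rot: [-0.0, 1.0, -0.013, -0.0]
contact_force: [-0.6, 1.9, 0.8]
gripper_width: 0.001
```

Emit:
{"name": "carry_out", "arguments": {"moves": [[[0,0,0],[0,0.1,0],0],[[0,0,0],[0,0.15,0],0]]}}

```text
t: 6.65
eef_pos: [0.5035, 0.0526, 0.1033]
tool_rot: [0.0, 1.0, -0.013, -0.0]
contact_force: [1.4, 1.5, 0.6]
gripper_width: -0.003
```

Emit:
{"name": "carry_out", "arguments": {"moves": [[[0,0,0],[0,0.1,0],0],[[0,0,0],[0,0.2,0],0]]}}

```text
t: 6.9
eef_pos: [0.5035, 0.0506, 0.1033]
tool_rot: [0.0, 1.0, -0.013, 0.0]
contact_force: [0.4, 1.9, 0.5]
gripper_width: -0.005
```

Emit:
{"name": "carry_out", "arguments": {"moves": [[[0,0,0],[0,0.1,0],0],[[0,0,0],[0,0.1,0],0]]}}

```text
t: 7.15
eef_pos: [0.5034, 0.0494, 0.1033]
tool_rot: [0.0, 1.0, -0.013, -0.0]
contact_force: [0.3, 1.1, 0.3]
gripper_width: -0.002
```

Emit:
{"name": "carry_out", "arguments": {"moves": [[[0,0,0],[0,0.1,0],0],[[0,0,0],[0,0.1,0],0]]}}

```text
t: 7.4
eef_pos: [0.5035, 0.0488, 0.1034]
tool_rot: [-0.0, 1.0, -0.013, 0.0]
contact_force: [0.2, 2.7, 0.3]
gripper_width: -0.004
```

Emit:
{"name": "carry_out", "arguments": {"moves": [[[0,0,0],[0,0.1,0],0],[[0,0,0],[0,0.1,0],0]]}}

```text
t: 7.65
eef_pos: [0.5036, 0.0484, 0.1036]
tool_rot: [-0.0, 1.0, -0.013, 0.0]
contact_force: [-0.1, 4.8, 3.0]
gripper_width: -0.004
```

```bash
python3 -c "
from h import *
state();dot()"
```

```text
t 7.65 tcp [0.5036 0.0484 0.1036] box mm [ 11.6 -29.6] F [-0.1  4.8  3. ] w -0.0
top no dot
scene [392.7 215.2] 10 box mm [  24.2 -100.3]
```

The corner wall is reached: motion stalled and the force rose to 4.8 N at a TCP position that puts the pin at x≈37. Now I'll back off and swing round behind the pin.

Emit:
{"name": "carry_out", "arguments": {"moves": [[[0,0,0],[0,-0.5,0],0],[[0,0,0],[0,-1.3,0],0],[[0,0,0],[-2,-1.4,0],0],[[0,0,0],[-4.3,-1.4,0],0],[[0,0,0],[-4.3,-1.4,0],0]]}}

```text
t: 8.38
eef_pos: [0.4591, 0.0625, 0.103]
tool_rot: [0.001, 1.0, -0.013, -0.001]
contact_force: [-0.1, -0.6, 0.3]
gripper_width: -0.003
```

```bash
python3 -c "
from h import *
go(w(.036,-.072,.103));dot()"
```

```text
t 8.38 tcp [0.4591 0.0625 0.103 ] box mm [ -1.3 -74.5] F [-0.1 -0.6  0.3] w -0.0
rot [0.07 0.11 0.06]
cm [0.24 3.73 0.  ]
top no dot
scene [361.9 219. ] 28 box mm [ 40.5 -29.8]
```

Emit:
{"name": "carry_out", "arguments": {"moves": [[[0,0,0],[0,1.2,0],0],[[0,0,0],[0,2.4,0],0],[[0,0,0],[0,3.7,0],0],[[0,0,0],[0,3.7,0],0]]}}

```text
t: 8.98
eef_pos: [0.4597, 0.0241, 0.1032]
tool_rot: [0.0, 1.0, -0.015, -0.0]
contact_force: [0.2, 0.4, -1.0]
gripper_width: 0.005
```

Emit:
{"name": "carry_out", "arguments": {"moves": [[[0,0,0],[0.3,0,0],0],[[0,0,0],[0.6,0,0],0],[[0,0,0],[0.9,0,0],0],[[0,0,0],[1.2,0,0],0]]}}

```text
t: 9.48
eef_pos: [0.4721, 0.0258, 0.1033]
tool_rot: [-0.0, 1.0, -0.013, 0.0]
contact_force: [-0.6, -0.0, 0.1]
gripper_width: -0.001
```

```bash
python3 -c "
from h import *
go(w(.036,-.053,.103));dot()
a=cv2.imread(sorted(__import__('glob').glob('pics/scene_*'))[-1])[180:310,290:450]; cv2.imwrite('pics/v3.png',cv2.resize(a,None,fx=4.5,fy=4.5,interpolation=2))"
```

```text
t 9.47 tcp [0.4721 0.0258 0.1033] box mm [ 35.1 -60.5] F [-0.6 -0.   0.1] w -0.0
rot [-0.01 -0.    0.04]
cm [0.75 0.09 0.03]
top no dot
scene [361.4 219.2] 21 box mm [ 40.3 -28.3]
```

View pics/v3.png

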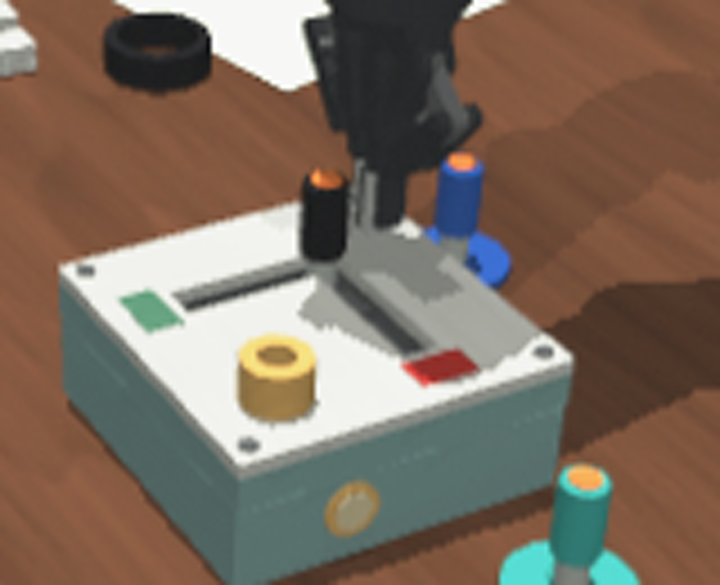

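The pin stands upright at the corner, at crop (325,215), with the fingers behind it on the -y side at (385,195). Nothing else has moved. Next is the second leg.

Emit:
{"name": "carry_out", "arguments": {"moves": [[[0,0,0],[0.2,0.1,0],0],[[0,0,0],[0.4,0.1,0],0],[[0,0,0],[0.6,0.1,0],0],[[0,0,0],[0.8,0.1,0],0],[[0,0,0],[1,0.1,0],0]]}}

```text
t: 10.2
eef_pos: [0.4811, 0.0242, 0.1031]
tool_rot: [0.0, 1.0, -0.013, -0.001]
contact_force: [-3.3, 0.1, 1.5]
gripper_width: 0.0
```

Emit:
{"name": "carry_out", "arguments": {"moves": [[[0,0,0],[0.2,0,0],0],[[0,0,0],[0.4,0,0],0],[[0,0,0],[0.6,0,0],0],[[0,0,0],[0.8,0,0],0],[[0,0,0],[1,0,0],0]]}}

```text
t: 10.82
eef_pos: [0.4919, 0.0239, 0.1033]
tool_rot: [0.0, 1.0, -0.013, -0.0]
contact_force: [-1.4, -0.2, -1.2]
gripper_width: -0.003
```

```bash
python3 -c "
from h import *
go(w(.036,.015,.103));dot()"
```

```text
t 10.82 tcp [0.4919 0.0239 0.1033] box mm [ 36.4 -40.6] F [-1.4 -0.2 -1.2] w -0.0
rot [0.   0.   0.01]
cm [ 5.56 -0.04  0.03]
top no dot
scene [392.  215.1] 14 box mm [ 25.4 -99.3]
```

Emit:
{"name": "carry_out", "arguments": {"moves": [[[0,0,0],[0.3,0,0],0],[[0,0,0],[0.6,0,0],0],[[0,0,0],[0.9,0,0],0],[[0,0,0],[1.2,0,0],0],[[0,0,0],[1.5,0,0],0]]}}

```text
t: 11.55
eef_pos: [0.5069, 0.0235, 0.1034]
tool_rot: [0.0, 1.0, -0.013, 0.0]
contact_force: [-2.0, 0.5, 0.5]
gripper_width: 0.003
```

Emit:
{"name": "carry_out", "arguments": {"moves": [[[0,0,0],[0.3,0,0],0],[[0,0,0],[0.6,0,0],0],[[0,0,0],[0.9,0,0],0],[[0,0,0],[1.2,0,0],0],[[0,0,0],[1.5,0,0],0]]}}

```text
t: 12.18
eef_pos: [0.5219, 0.0231, 0.1033]
tool_rot: [0.0, 1.0, -0.013, -0.0]
contact_force: [-2.3, -0.8, 2.3]
gripper_width: -0.003
```

Emit:
{"name": "carry_out", "arguments": {"moves": [[[0,0,0],[0.3,0,0],0],[[0,0,0],[0.6,0,0],0],[[0,0,0],[0.9,0,0],0],[[0,0,0],[1.2,0,0],0],[[0,0,0],[1.5,0,0],0]]}}

```text
t: 12.8
eef_pos: [0.5369, 0.0227, 0.1033]
tool_rot: [0.0, 1.0, -0.013, -0.0]
contact_force: [-3.0, 0.2, 2.0]
gripper_width: -0.005
```

```bash
python3 -c "
from h import *
go(w(.036,.022,.103));dot()
a=cv2.imread(sorted(__import__('glob').glob('pics/scene_*'))[-1])[180:310,290:450]; cv2.imwrite('pics/v4.png',cv2.resize(a,None,fx=4.5,fy=4.5,interpolation=2))"
```

```text
t 12.8 tcp [0.5369 0.0227 0.1033] box mm [36.4  4.4] F [-3.   0.2  2. ] w -0.01
rot [0.   0.   0.02]
cm [ 1.76 -0.04  0.03]
top no dot
scene [392. 215.] 15 box mm [ 25.6 -99.4]
```

That was the old picture (a file-name sort slip), so I'll view the current one.

```bash
python3 -c "
import cv2,glob,os
f=max(glob.glob('pics/scene_*'),key=os.path.getmtime);print(f)
a=cv2.imread(f)[180:310,290:450]; cv2.imwrite('pics/v5.png',cv2.resize(a,None,fx=4.5,fy=4.5,interpolation=2))"
```

```text
pics/scene_12.90.png
```

View pics/v5.png

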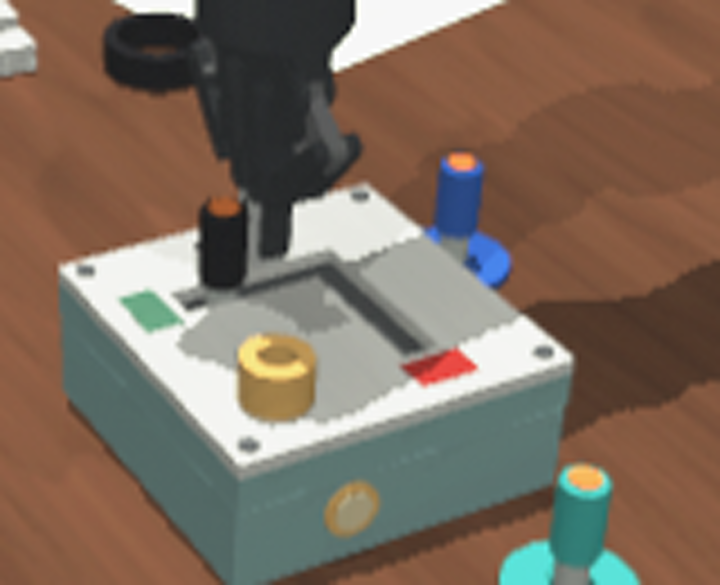

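The pin, at crop (223,245), is well along the second leg and upright, with the stop at about (180,300). The collar has not moved. About 17 mm remain.

Emit:
{"name": "carry_out", "arguments": {"moves": [[[0,0,0],[0.3,0,0],0],[[0,0,0],[0.6,0,0],0],[[0,0,0],[0.9,0,0],0],[[0,0,0],[1.1,0,0],0],[[0,0,0],[1.3,0,0],0]]}}

```text
t: 13.52
eef_pos: [0.5498, 0.0224, 0.1033]
tool_rot: [0.0, 1.0, -0.013, -0.0]
contact_force: [-1.7, 0.9, 0.5]
gripper_width: -0.001
```

Emit:
{"name": "carry_out", "arguments": {"moves": [[[0,0,0],[0.1,0,0],0],[[0,0,0],[0.2,0,0],0]]}}

```text
t: 13.78
eef_pos: [0.5517, 0.0224, 0.1033]
tool_rot: [0.0, 1.0, -0.013, -0.0]
contact_force: [-1.3, -0.1, -0.9]
gripper_width: 0.002
```

Emit:
{"name": "carry_out", "arguments": {"moves": [[[0,0,0],[0.1,0,0],0],[[0,0,0],[0.15,0,0],0]]}}

```text
t: 14.02
eef_pos: [0.5533, 0.0223, 0.1033]
tool_rot: [0.0, 1.0, -0.013, 0.0]
contact_force: [-2.2, -0.4, 0.7]
gripper_width: -0.001
```

Emit:
{"name": "carry_out", "arguments": {"moves": [[[0,0,0],[0.1,0,0],0],[[0,0,0],[0.1,0,0],0]]}}

```text
t: 14.28
eef_pos: [0.5544, 0.0222, 0.1033]
tool_rot: [-0.0, 1.0, -0.013, 0.0]
contact_force: [-0.4, 0.5, -0.2]
gripper_width: -0.001
```

Emit:
{"name": "carry_out", "arguments": {"moves": [[[0,0,0],[0.1,0,0],0],[[0,0,0],[0.1,0,0],0]]}}

```text
t: 14.52
eef_pos: [0.555, 0.0222, 0.1033]
tool_rot: [0.0, 1.0, -0.013, -0.0]
contact_force: [-2.4, 0.1, 0.6]
gripper_width: 0.001
```

Emit:
{"name": "carry_out", "arguments": {"moves": [[[0,0,0],[0.1,0,0],0],[[0,0,0],[0.1,0,0],0]]}}

```text
t: 14.78
eef_pos: [0.5552, 0.0223, 0.1032]
tool_rot: [0.0, 1.0, -0.013, -0.001]
contact_force: [-5.7, -0.5, 3.6]
gripper_width: -0.004
```

Emit:
{"name": "carry_out", "arguments": {"moves": [[[0,0,0],[0.1,0,0],0],[[0,0,0],[0.1,0,0],0]]}}

```text
t: 15.02
eef_pos: [0.5553, 0.0222, 0.1031]
tool_rot: [0.0, 1.0, -0.013, -0.002]
contact_force: [-8.2, -0.2, 5.6]
gripper_width: -0.002
```

It has stalled at the stop: the force rose to 8 N and the TCP is at box y≈22.8, as predicted. I'll back off and check.

Emit:
{"name": "carry_out", "arguments": {"moves": [[[0,0,0],[-0.3,0,0],0],[[0,0,0],[-1.2,0,0],0],[[0,0,0],[-3,0,-2],0],[[0,0,0],[-5,0,-7],0],[[0,0,0],[-5,0,-13],0]]}}

```text
t: 15.65
eef_pos: [0.5051, 0.0234, 0.2339]
tool_rot: [0.0, 1.0, -0.013, -0.001]
contact_force: [1.7, 1.0, 1.1]
gripper_width: 0.002
```

Emit:
{"name": "carry_out", "arguments": {"moves": [[[0,0,0],[0,6,0],0],[[0,0,0],[0,12,0],0],[[0,0,0],[0,18,0],0],[[0,0,0],[0,24,0],0],[[0,0,0],[0,24,0],0]]}}

```text
t: 16.27
eef_pos: [0.4995, -0.2223, 0.2334]
tool_rot: [0.001, 1.0, -0.018, 0.0]
contact_force: [-0.3, 1.6, 0.8]
gripper_width: 0.006
```

```bash
python3 -c "
from h import *
import glob,os
state();dot()
for n,e in(('top',w(.035,.045,.121)),('scene',w(.035,.045,.121))): print('expect',proj(n,e).round(1))
S=[max(glob.glob(f'pics/{n}_*'),key=os.path.getmtime) for n in('top','scene')]
a=cv2.imread(S[0])[205:320,235:340];b=cv2.imread(S[1])[200:315,300:430]
cv2.imwrite('pics/v6.png',cv2.resize(np.hstack([a,b]),None,fx=3.4,fy=3.4,interpolation=2))"
```

```text
t 16.27 tcp [ 0.4995 -0.2223  0.2334] box mm [282.4 -26.4] F [-0.3  1.6  0.8] w 0.01
top [298.5 232.2] 4 box mm [34.9 51.1]
scene [332.2 227.1] 27 box mm [39.7 45.3]
expect [298.8 234.8]
expect [333.4 228.1]
```

View pics/v6.png

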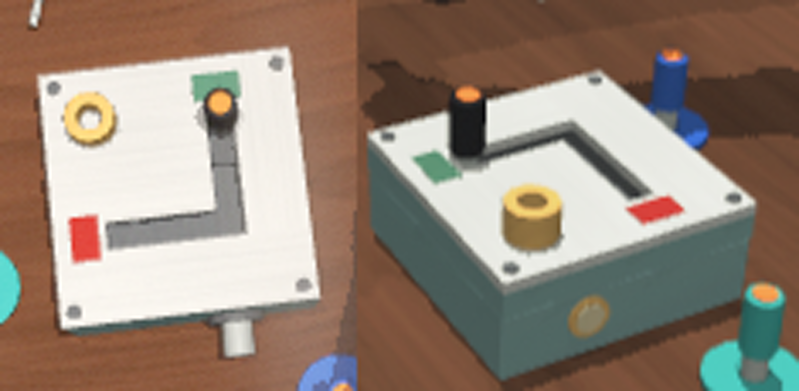

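The pin stands at the green end in both views, at combined-crop (219,103) and (467,95). The collar and everything else are unmoved. I'll refine the dot measurement, since the top-camera blob was only 4 px.

```bash
python3 -c "
from h import *
for n,b,t in(('top',(292,225,308,245),'top0'),('scene',(322,218,345,238),0)):
    p,a,_=blob(n,bot.read_camera(n),b,(6,130,120),(19,255,255)); print(n,p.round(2),a,(box(ray(n,*p,.121))*1e3).round(1))
for n,b in(('top',(274,260,292,280)),('scene',(363,220,384,238))):
    p,a,_=blob(n,cv2.imread(f'pics/{n}0.png')[:,:,::-1].copy(),b,(6,130,120),(19,255,255)); print('start',n,p.round(2),a,(box(ray(n,*p,.121))*1e3).round(1))
o=bot.get_obs();print(o['t'])"
```

```text
top [299.1  234.72] 39 [35.6 45.1]
scene [338.56 220.47] 64 [58.1 19.3]
start top [282.72 268.9 ] 39 [-10.4 -30. ]
start scene [373.73 229.42] 26 [ -8.3 -29.2]
16.475
```

```bash
python3 -c "
from station import bot
print(bot.hand_in())"
```

```text
the job is handed in; nothing more can be done
None
```

The black pin is home against the stop at the green end, and the job is handed in at about 16.5 s on the robot's clock.

With the fingers shut, I pushed it along the first leg with about 1–3 N until it stalled at the corner wall at 4.8 N. I then went round behind it and pushed it along the second leg with about 1–3 N. It stalled at the stop, where the force rose to about 8 N, and I backed the arm well clear.

**Last checks:**
- **Pin position:** the top camera puts the orange dot at box (35.6, 45.1) mm, against a target of (35, 45). The scene camera gave (39.7, 45.3).
- **Stall point:** where the fingers stopped at the end agrees with the pin being at y≈45–46 mm.
- **Surroundings:** in the last picture the pin stands upright, and the collar and the blue and turquoise look-alikes are where they were.

**Disagreements:**
- The scene camera reads about 4 mm high in x. It already read 2 mm higher than the top camera before anything moved, and I took the rest as camera error, slot play or a slight lean.
- One wider colour search in the scene picture locked onto something else (58, 19), and I discarded it.

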